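Level the drive stand and set its coupling to the pointer

ROBOT

A 6-joint arm with a two-finger parallel gripper is mounted at the origin on the work surface. World frame = base frame: x ahead of the robot, y to its left, z up, the work surface at z = 0. Lengths are in m, angles in degrees, forces in N, time in s.
With the tool pointing down it reaches from about 0.325 to 0.775 m from the base axis. Payload 9.3 kg.
Tool frame: the origin (TCP) lies midway between the tips of the shut fingers; the grasp point (between the pads) lies 19 mm behind it; z points along the fingers, y is the line along which they close (so a half turn about z gives the same grasp; the last joint's range is limited). The gripper opens to 85 mm and grips with 20 to 120 N. Pads are 22 mm wide; open, the fingers measure 114 mm over their backs; the gripper's body (76 mm by 85 mm) begins 54 mm behind the grasp point. The pads swing forward as they close: fully open they stand 13 mm farther back than shut.
Start: joints at [-83.171, 14.817, 1.232, 76.415, 0, 81.257], TCP at [0.148, -0.53, 0.199] pointing down, gripper open.
Joint ranges: [-174.27, 174.27], [-52.1, 104.24], [-59.71, 78.15], [-110.17, 111.67], [-87.03, 83.33], [-180, 180]. Speed limits (degrees/s): [127.2, 127.2, 159.86, 180, 180, 180].

INTERFACE

Orientations are given as [roll, pitch, yaw] about the fixed x, y, z axes, in that order (R = Rz(yaw) Ry(pitch) Rx(roll)).
In Python, from plant import read_state, grab_frame, job_done gives the robot as it stands. The module is installed in compiled form; this text tells all that it offers.
- The arm moves only by the shell command python3 -m creep 'ROWS'. ROWS is JSON, a list of rows, each a list of 7 numbers: the shift along the tool's x, y, z in mm, then the turn, a rotation vector about the tool's x, y, z in rad, then the finger opening in mm, from 0 to 85.4. In form: [[tx, ty, tz, wx, wy, wz, jaw], ...]. A call has 1 to 10 rows; each row shifts and turns the commanded pose from where the row before left it, along the tool's axes as they then stand; what a row does not reach is not made up. A row lasts 1/10 s, in which the tool goes at most 50 mm and 8.59 degrees, less where a joint would pass 70% of its speed; a pose out of reach is approached as far as the arm can. A call is refused whole if a number of a shift passes 50 or a number of a turn 0.15, either way. A call with a gripper value outside its range is refused whole. The fingers move at their own pace and stop on an object; the grip force is fixed at half the most. Time passes only in rows, so rows that do not move let the fingers close. It gives the time, the measured TCP pose, the force, the opening and the grip force at its end, in the units of the state.
- read_state(): the state, without advancing time (a new reading comes with each control period).
- grab_frame(name): name is "scene" or "side" or "wrist"; returns a dict with "img" (480x640x3 uint8, red, green, blue), "camera_matrix" (3x3 intrinsics, pixels), "dist" ([k1, k2, p1, p2, k3] as OpenCV has them; the pictures are not rectified), "R" (3x3) and "t" (3): a world point X has camera coordinates R X + t. Camera axes: x right, y down, z forward; pixel columns grow to the right and rows downward; lengths in m; the calibration is good to about 2 mm. A picture is of the moment at which its call begins. There is no depth.
- job_done(): hands the job in; it is judged then, once.
The state is a dict: "time_s": time; "joint_pos": joint angles; "joint_vel": joint speeds; "effort": joint torques, N m; "eef_pos": TCP position; "tcp_rot": TCP orientation; "contact_force": force on the tool from outside, world axes, zero at the start; "torque": the same for the moment, N m; "finger_gap": finger opening in m; "gripper_force": force on a finger pad.
Only numpy, scipy, OpenCV 4.12 (cv2) and the standard library are available. Lean on these libraries where they do the work, as an engineer would, in place of code of your own. Each camera call takes 0.05 s, during which the arm holds its last target. There are 200 camera calls.

TASK

Level the tilted aluminium platform by turning the two black screw knobs of its stand, so that its top is flush with the two steel reference posts, and turn the coupling on it so that its nose faces the pointer on the platform. Leave the jar, the motor and the screwdriver where they are.

Things in the scene. Friction and masses are not known exactly. Their poses are not given: they have to be found in the camera images.
- stand: fixed aluminium foot on the bench, 190 mm square, 12 mm thick. Origin: centre of its underside, on the bench. Its own axes: +z up; one knob on its -x side, the other on its -y side, the reference posts on its +x and +y sides. Turned at random about the vertical
- platform: upper aluminium plate 160 x 160 x 10 mm, hinged about x on a 150 mm lower plate (cradle) that is hinged about y on the stand. Origin: centre of its underside, on its hinge, 62 mm above the bench when level; z is its normal, x and y lie along the stand's when level. Its top is 10 mm along z, 72 mm above the bench when level. Only the knobs tilt it; the screws hold it against pushes
- knob_near_grip (a point): middle of the ribbed round black knob on the stand's -x side: 36 mm diameter, 28 mm high, axis vertical, this point 119 mm above the bench. It turns in place (0.15 N m friction, stays where left, stops 2.4 rad either side of level). 1 rad tilts cradle and platform 0.06 rad about the stand's y; clockwise from above raises the -x edge. At the start that edge is low, by 0.7 to 1.5 rad of turn
- knob_right_grip (a point): middle of the like knob on the stand's -y side, same sizes, friction and stops, 115 mm from the centre. It rides on the cradle, so leans and shifts a few mm with it; 119 mm high when level. 1 rad tilts the platform 0.06 rad about the cradle's x; clockwise from above raises the -y edge, anticlockwise lowers it. At the start within 1.4 rad of level, either way
- post_far (a point): centre of the top of a fixed steel reference post, 12 mm diameter, beside the middle of the platform's +x edge, 72 mm above the bench: flush with the platform's top when level
- post_left (a point): the same, beside the middle of the platform's +y edge
- hub: coupling that turns about the platform's normal at its centre: blue gear of 78 mm diameter, 10 mm thick, with an aluminium grip block on top, 44 mm long (along the nose), 24 mm wide, top 48 mm above the gear's underside. Origin: centre of the gear's underside. x points to the nose, z is its axis. Friction 0.05 N m, stays where left; stops 2.6 rad either side of the pointer, starts within 1.5 rad
- hub_grip (a point): middle of the coupling's grip block, on its axis, 36 mm above the gear's underside; the two flats to grip face the hub's +y and -y
- nose (a point): tip of the black nose, a 10 x 10 mm tab on the gear's rim, 50 mm from the coupling's axis along the hub's +x
- mark (a point): inner point of the black pointer (12 mm wide, 8 mm high, pointed inwards) fixed on the plate, 59.5 mm from the centre on the platform's +x side, which the nose must face
- jar: closed clear plastic jar with a white cap, 56 mm diameter, 80 mm high, loose beside the stand; leave alone. Origin: centre of its underside
- motor: small black motor with an aluminium flange and a shaft, about 85 x 44 x 44 mm, loose beyond the stand; leave alone. Origin: underside
- driver: screwdriver about 200 mm long lying loose beyond the stand; leave alone. Origin: underside

How it is judged (in metres and radians):
At the end, for the whole second after the job is handed in: The platform is within 0.025 rad (1.4 degrees) of level, the coupling's nose points at the pointer with its tip within 6 mm to either side of the platform's x axis, and both are at rest (angle between platform's own z axis and vertical below 0.025 rad and y of nose in the frame of platform between -0.006 and 0.006 m and x of nose in the frame of platform above 0.04 m and angular speed of each of platform, hub below 0.05 rad/s); the robot touches nothing.
It fails at once if the jar, motor or screwdriver is moved by more than 30 mm (distance of any of jar, motor, driver from where it was at the start of the episode above 0.03 m).
It also fails if it takes over 58 s, if anything falls off the work surface, if the arm or the gripper's body presses on something with over 40 N, if the wrist force passes 120 N, or if a joint passes its speed limit or range.

## Working session

There is one attempt and no reset: what is moved stays moved. The work goes in short steps, Python scripts to look and compute and a shell command to move; the robot and the scene stay as the last step left them, time stands still between calls to the robot, and variables do not carry over. Pictures are saved under pics/ and viewed, at most 10 in all, crops included, and the job is handed in when it is done.

```bash
mkdir -p pics; cat > h.py <<'E'
import numpy as np, cv2
from scipy.spatial.transform import Rotation as Ro
from plant import read_state, grab_frame, job_done
def snap(cam,fn):
    f=grab_frame(cam); cv2.imwrite('pics/'+fn+'.png',f['img'][...,::-1])
    np.savez(fn+'.npz',**{k:np.array(v) for k,v in f.items()}); return f
def proj(f,X):
    return cv2.projectPoints(np.array(X,float).reshape(-1,3),cv2.Rodrigues(np.array(f['R'],float))[0],np.array(f['t'],float),np.array(f['camera_matrix'],float),np.array(f['dist'],float))[0][:,0]
def ray(f,uv):
    p=cv2.undistortPoints(np.array(uv,float).reshape(-1,1,2),np.array(f['camera_matrix'],float),np.array(f['dist'],float))[:,0]
    R=np.array(f['R']);d=np.c_[p,np.ones(len(p))]@R; return -R.T@np.array(f['t']),d
def at_z(f,uv,z):
    o,d=ray(f,uv); return o+d*((np.broadcast_to(z,len(d))-o[2])/d[:,2])[:,None]
E
python3 - <<'E'
from h import *
for c in('scene','side'):
    f=snap(c,c+'0'); print(c,-f['R'].T@f['t'])
print(read_state())
E
```

```text
scene [1.33362282 0.30362838 0.75916416]
side [0.23931191 0.76976458 0.59754833]
{'time_s': 0.1, 'joint_pos': array([-8.31705684e+01,  1.48472857e+01,  1.19485023e+00,  7.64157423e+01,
       -3.36329392e-04,  8.12559938e+01]), 'joint_vel': array([ 0.00677116, -0.09683384,  0.07048817, -0.04262342, -0.03346447,
        0.00063005]), 'effort': array([ 5.07306439e-03, -5.56694126e+01,  3.45070910e+01,  1.16398328e-02,
       -1.97461691e-04,  9.88704500e-06]), 'eef_pos': array([ 0.14761346, -0.52952544,  0.19853413]), 'tcp_rot': array([-1.79932564e+02, -1.00319552e-02,  1.55734321e+01]), 'contact_force': array([ 0.20599327,  0.1830062 , -0.52953234]), 'torque': array([0.00707032, 0.00231057, 0.02379903]), 'gripper_force': 0.0, 'finger_gap': 0.08536839892910127}
```

View pics/scene0.png

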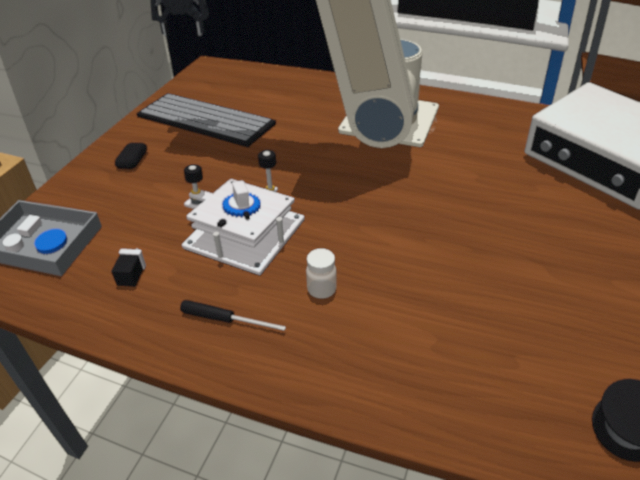

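View pics/side0.png

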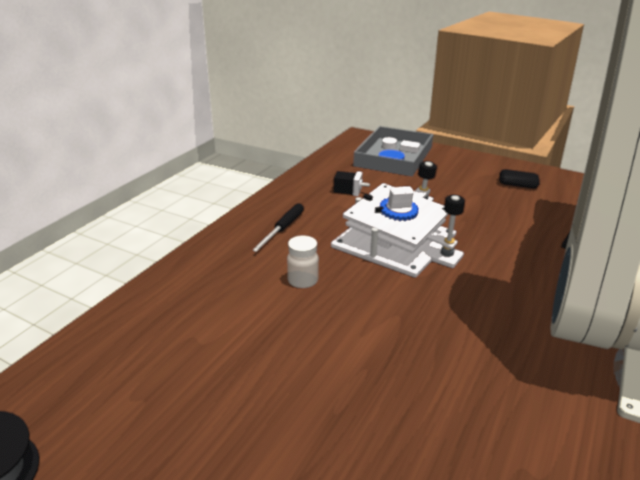

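```bash
python3 - <<'E'
import cv2
for n,(x,y) in dict(scene0=(165,142),side0=(325,155)).items():
    im=cv2.imread(f'pics/{n}.png')[y:y+120,x:x+160]
    cv2.imwrite(f'pics/{n}c.png',cv2.resize(im,(800,600),interpolation=cv2.INTER_CUBIC))
E
```

```text
(no output)
```

View pics/scene0c.png

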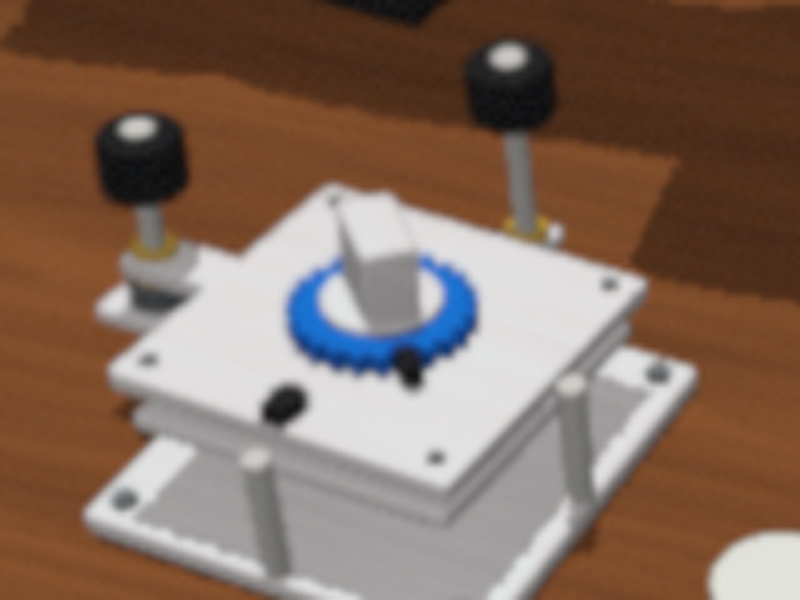

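View pics/side0c.png

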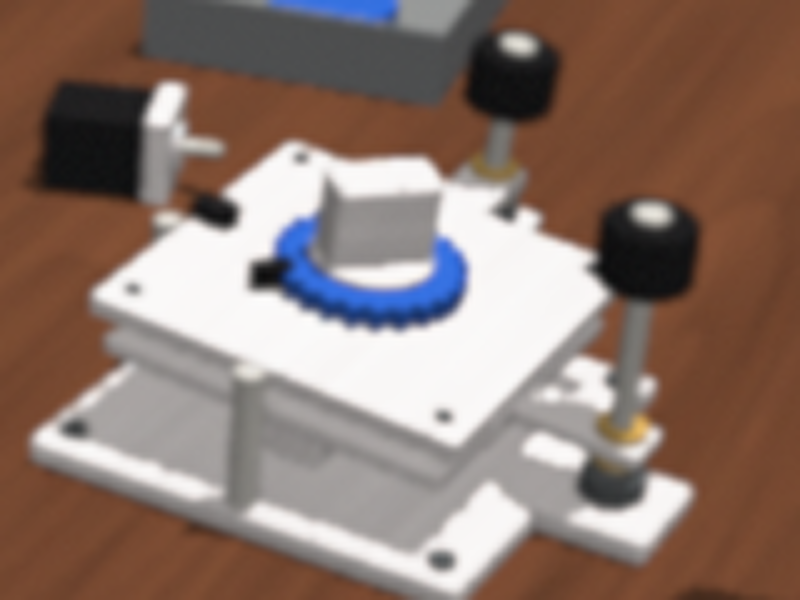

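```bash
cat > fit.py <<'E'
from h import *
from scipy.optimize import least_squares
def model(p):
    x,y,yw,a,b,h,dn=p; o=np.array([x,y,0]); Z=Ro.from_euler('z',yw); H=np.array([0,0,.062])
    C=Z*Ro.from_euler('y',a); P=C*Ro.from_euler('x',b); hub=P*Ro.from_euler('z',h)
    m={}
    S=lambda v:o+Z.apply(v)
    m['near']=S([-dn,0,.119]);m['neart']=S([-dn,0,.133]);m['pf']=S([.088,0,.072]);m['pl']=S([0,.088,.072])
    m['right']=o+H+C.apply([0,-.115,.057]);m['rightt']=o+H+C.apply([0,-.115,.071])
    for sx in(1,-1):
        for sy in(1,-1):
            k='+-'[sx<0]+'+-'[sy<0]
            m['c'+k]=o+H+P.apply([.08*sx,.08*sy,.010]); m['f'+k]=S([.095*sx,.095*sy,.012])
            m['b'+k]=o+H+P.apply([0,0,.010])+hub.apply([.022*sx,.012*sy,.048])
    m['nose']=o+H+P.apply([0,0,.010])+hub.apply([.05,0,.006])
    m['mark']=o+H+P.apply([.0655,0,.014]); m['hub_grip']=o+H+P.apply([0,0,.046])
    return m
def fit(obs,p0):  # obs: list of (frame,{name:uv})
    def res(p):
        m=model(p);r=[]
        for f,d in obs:
            r.append((proj(f,[m[k] for k in d])-np.array(list(d.values()))).ravel())
        return np.concatenate(r)
    s=least_squares(res,p0,loss='soft_l1'); 
    cov=np.linalg.pinv(s.jac.T@s.jac)*.25
    return s.x,np.sqrt(np.diag(cov)),res(s.x)
E
cat > a.py <<'E'
from fit import *
fs,fd=np.load('scene0.npz'),np.load('side0.npz')
s=dict(near=(510,86),neart=(508,57),pf=(258,458),pl=(572,383),right=(142,159),rightt=(137,128),nose=(412,380),mark=(285,400))
s.update({'c--':(335,183),'c-+':(648,284),'c++':(447,488),'c+-':(108,370),'f+-':(87,515),'f-+':(697,372)})
d=dict(near=(648,249),neart=(652,213),pl=(248,372),pf=(166,218),right=(512,76),rightt=(518,44),nose=(252,273),mark=(215,208))
d.update({'c++':(93,302),'c+-':(296,141),'c-+':(456,447),'f++':(33,447),'f-+':(468,592)})
A=lambda q,ox,oy:{k:((v[0]+.5)/5-.5+ox,(v[1]+.5)/5-.5+oy) for k,v in q.items()}
obs=[(fs,A(s,165,142)),(fd,A(d,325,155))]
ks=list(s)+list(d)
for blk in (0,1):
    p,e,r=fit(obs,[.5,-.2,0,-.05,0,.5,.115]) if not blk else fit(obs,p)
    print(np.round(p,4),np.round(e,4))
    if blk==0:
        pass
for k,v in zip(ks,r.reshape(-1,2)): print(k,np.round(v,1),end='; ')
m=model(p)
for k in('near','right','hub_grip','nose'):print(k,m[k].round(4))
E
python3 a.py
```

```text
[ 0.5675 -0.168  -0.1011 -0.0848 -0.0333  0.8042  0.114 ] [0.0004 0.0003 0.0034 0.0063 0.0066 0.0195 0.0007]
[ 0.5675 -0.168  -0.1011 -0.0848 -0.0333  0.8042  0.114 ] [0.0004 0.0003 0.0034 0.0063 0.0066 0.0195 0.0007]
near [ 0.1 -0.1]; neart [-0.   0.1]; pf [ 0.5 -1.2]; pl [-0.7 -0.8]; right [-0.3  0.1]; rightt [-0.1  0.4]; nose [-0.  -0.2]; mark [ 1.4 -0.5]; c-- [-1.6 -0.2]; c-+ [-0.2 -0.6]; c++ [ 0.2 -0.3]; c+- [-0.5 -0.6]; f+- [-0.7 -0.9]; f-+ [ 0.5 -1.7]; near [-0.3  0.6]; neart [-0.1  1.1]; pl [ 1.3 -0.3]; pf [1.4 0.7]; right [-0.6  0.4]; rightt [-0.5  0.7]; nose [-1.2  0.5]; mark [1.8 1.7]; c++ [-1.1 -1.4]; c+- [-1.7 -0.5]; c-+ [-0.2  0.1]; f++ [-0.7 -1.6]; f-+ [-1.7  0.3]; near [ 0.4541 -0.1565  0.119 ]
right [ 0.5511 -0.2819  0.1188]
hub_grip [ 0.5638 -0.1661  0.1078]
nose [ 0.6043 -0.135   0.0797]
```

```bash
python3 -m creep '[[39.5,-27.8,0,0,0,0,85],[39.5,-27.8,0,0,0,0,85],[39.5,-27.8,0,0,0,0,85],[39.5,-27.8,0,0,0,0,85],[39.5,-27.8,0,0,0,0,85],[39.5,-27.8,0,0,0,0,85],[39.5,-27.8,0,0,0,0,85],[39.5,-27.8,0,0,0,0,85],[39.5,-27.8,0,0,0,0,85],[39.5,-27.8,0,0,0,0,85]]'
python3 -m creep '[[0,0,0,0,0,-0.14,85],[0,0,0,0,0,-0.14,85],[0,0,0,0,0,-0.14,85],[0,0,0,0,0,-0.14,85],[0,0,0,0,0,-0.14,85],[0,0,0,0,0,-0.14,85],[0,0,0,0,0,-0.14,85],[0,0,0,0,0,-0.14,85],[0,0,0,0,0,0,85],[0,0,0,0,0,0,85]]'
```

```text
time_s: 1.1
eef_pos: [0.4543, -0.1541, 0.199]
tcp_rot: [180.0, 0.0, 15.6]
contact_force: [1.5, -1.1, 0.9]
finger_gap: 0.0849
gripper_force: 0.0
time_s: 2.1
eef_pos: [0.4534, -0.1559, 0.1989]
tcp_rot: [-180.0, -0.0, 79.5]
contact_force: [1.0, 0.9, -0.0]
finger_gap: 0.0851
gripper_force: 0.0
```

```bash
python3 -m creep '[[0,0,35,0,0,0,85],[0,0,35,0,0,0,85],[0,0,28,0,0,0,85],[0,0,0,0,0,0,85],[0,0,0,0,0,0,28],[0,0,0,0,0,0,28],[0,0,0,0,0,0,28],[0,0,0,0,0,0,28],[0,0,0,0,0,0,28],[0,0,0,0,0,0,28]]'
python3 -m creep '[[0,0,0,0,0,0,28],[0,0,0,0,0,0,28],[0,0,0,0,0,0,28]]'
```

```text
time_s: 3.1
eef_pos: [0.4536, -0.156, 0.1014]
tcp_rot: [180.0, 0.0, 79.7]
contact_force: [0.7, 0.1, -0.9]
finger_gap: 0.0277
gripper_force: 0.0
time_s: 3.4
eef_pos: [0.4535, -0.156, 0.1011]
tcp_rot: [-180.0, -0.0, 79.7]
contact_force: [-0.2, 0.2, -0.5]
finger_gap: 0.0277
gripper_force: 0.0
```

```bash
python3 - <<'E'
from h import *
fs=snap('side','side1'); fc=snap('scene','scene1')
a=fs['img'][130:290,310:510]; b=fc['img'][60:220,200:400]
im=np.hstack([cv2.resize(x,(400,320),interpolation=cv2.INTER_CUBIC) for x in(a,b)])
cv2.imwrite('pics/both1.png',im[...,::-1])
E
```

```text
(no output)
```

View pics/both1.png

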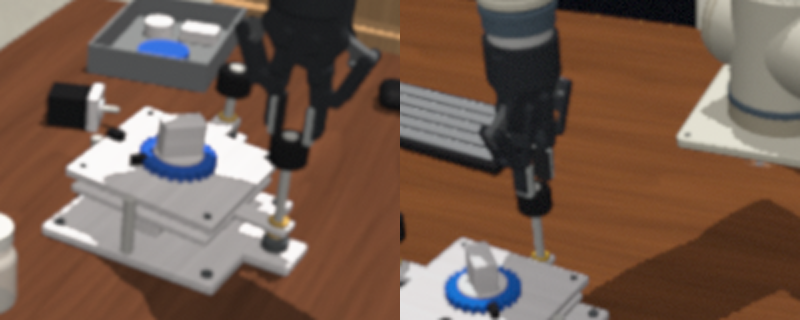

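```bash
python3 - <<'E'
from h import *
o=[]
for n,(x,y) in dict(side1=(420,140),scene1=(230,95)).items():
    f=np.load(n+'.npz'); w,h=80,100
    im=cv2.resize(f['img'][y:y+h,x:x+w],(400,500),interpolation=cv2.INTER_CUBIC)
    for X,c in (([.4535,-.156,.101],(255,0,0)),([.4535,-.156,.12],(0,255,0)),([.4535,-.156,.133],(255,255,0))):
        u=(proj(f,X)[0]-[x,y]+.5)*5-.5; cv2.circle(im,tuple(int(v) for v in u),4,c,1)
    o.append(im)
cv2.imwrite('pics/p1.png',np.hstack(o)[...,::-1])
E
```

```text
(no output)
```

View pics/p1.png

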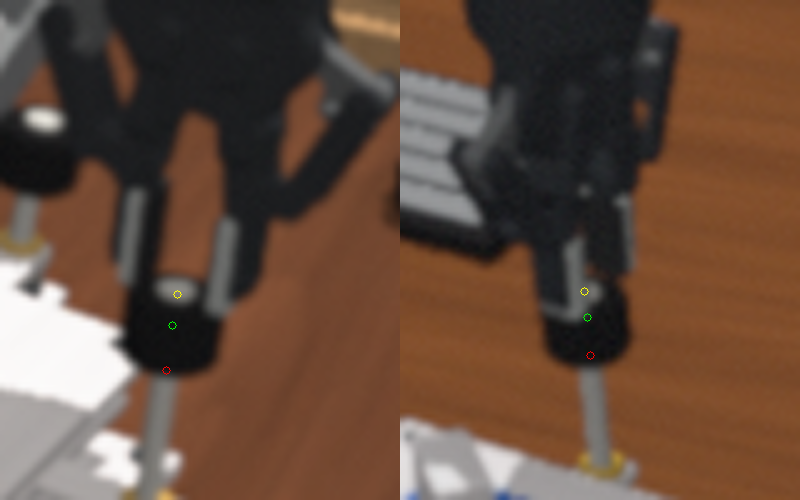

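The crop shows the fingers laterally centred on the knob, with their tips (130,280)/(222,312) level with the knob's top (177,294). So the real tips are about 30 mm higher than the reported TCP. I'll open, go 28 mm lower and close again.

```bash
python3 -m creep '[[0,0,0,0,0,0,75],[0,0,0,0,0,0,75],[0,0,0,0,0,0,75],[0,0,0,0,0,0,75],[0,0,0,0,0,0,75],[0,0,10,0,0,0,75],[0,0,10,0,0,0,75],[0,0,8,0,0,0,75],[0,0,0,0,0,0,75]]'
python3 -m creep '[[0,0,0,0,0,0,28],[0,0,0,0,0,0,28],[0,0,0,0,0,0,28],[0,0,0,0,0,0,28],[0,0,0,0,0,0,28],[0,0,0,0,0,0,28],[0,0,0,0,0,0,28]]'
```

```text
time_s: 4.4
eef_pos: [0.4526, -0.1555, 0.0715]
tcp_rot: [-179.9, -0.0, 79.7]
contact_force: [0.9, -0.7, -0.1]
finger_gap: 0.0748
gripper_force: 0.0
time_s: 5.1
eef_pos: [0.4556, -0.1565, 0.0742]
tcp_rot: [179.7, 0.0, 79.8]
contact_force: [6.4, 1.1, 1.6]
finger_gap: 0.0346
gripper_force: 59.8
```

```bash
python3 -m creep '[[0,0,0,0,0,0.14,28],[0,0,0,0,0,0.14,28],[0,0,0,0,0,0.14,28],[0,0,0,0,0,0.14,28],[0,0,0,0,0,0.14,28],[0,0,0,0,0,0.14,28],[0,0,0,0,0,0.14,28],[0,0,0,0,0,0.14,28],[0,0,0,0,0,0.14,28],[0,0,0,0,0,0.14,28]]'
python3 -m creep '[[0,0,0,0,0,0,28],[0,0,0,0,0,0,28]]'
python3 - <<'E'
from h import *
snap('side','side2');snap('scene','scene2');print(read_state()['torque'],read_state()['joint_pos'])
E
```

```text
time_s: 6.1
eef_pos: [0.4566, -0.1575, 0.0742]
tcp_rot: [179.8, -0.3, -0.8]
contact_force: [10.3, -4.4, -2.3]
finger_gap: 0.0342
gripper_force: 59.9
time_s: 6.3
eef_pos: [0.4566, -0.1575, 0.0742]
tcp_rot: [179.9, -0.3, -0.5]
contact_force: [10.0, -4.3, -2.4]
finger_gap: 0.0344
gripper_force: 59.9
[-0.63678173 -2.01203046 -0.12672227] [-2.90238366e+01  1.23107108e+01 -2.12661981e+01  5.60508357e+01
  3.44477301e-02  1.51465541e+02]
```

```bash
python3 -m creep '[[0,0,0,0,0,0,80],[0,0,0,0,0,0,80],[0,0,0,0,0,0,80],[0,0,0,0,0,0,80],[0,0,-33,0,0,0,80],[0,0,-33,0,0,0,80],[33,41.5,0,0,0,0,80],[33,41.5,0,0,0,0,80],[33,41.5,0,0,0,0,80],[0,0,0,0,0,0,80]]'
python3 -m creep '[[0,0,0,0,0,0,80]]'
python3 - <<'E'
from h import *
snap('side','side3');f=snap('scene','scene3');print(read_state()['torque'],read_state()['joint_pos'])
a=np.load('side3.npz')['img'][155:275,325:465]; b=f['img'][142:262,165:305]
cv2.imwrite('pics/both3.png',np.vstack([np.hstack([cv2.resize(x,(400,343),interpolation=cv2.INTER_CUBIC) for x in(a,b)])])[...,::-1])
E
```

```text
time_s: 7.4
eef_pos: [0.5484, -0.2785, 0.1371]
tcp_rot: [180.0, 0.0, -0.6]
contact_force: [1.4, -0.5, -0.3]
finger_gap: 0.0796
gripper_force: 0.0
time_s: 7.5
eef_pos: [0.5457, -0.2746, 0.1378]
tcp_rot: [-179.9, 0.1, -0.5]
contact_force: [0.9, 0.8, 0.3]
finger_gap: 0.0798
gripper_force: 0.0
[-0.01167546 -0.0017646   0.00156554] [-3.45082181e+01  2.19442226e+01  2.89727021e+00  7.10121574e+01
  4.85399437e-03  1.45949434e+02]
```

View pics/both3.png

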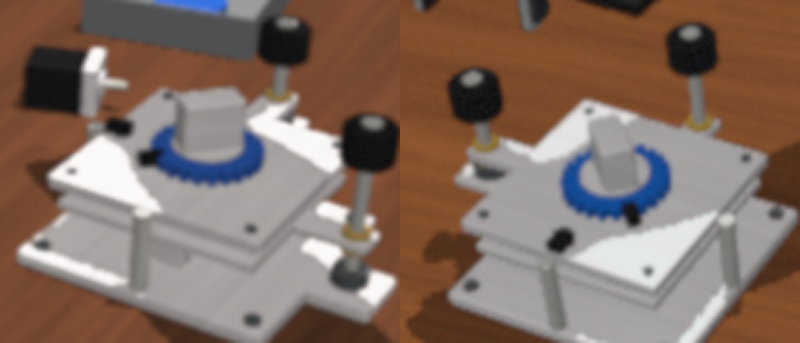

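```bash
cat > b.py <<'E'
from fit import *
fs,fd=np.load('scene3.npz'),np.load('side3.npz')
s=dict(near=(292,50),neart=(290,33),pf=(147,260),pl=(329,219),right=(75,97),rightt=(71,78),nose=(232,216),mark=(160,239))
s.update({'c--':(187,99),'c-+':(368,155),'c++':(257,289),'c+-':(60,220),'f+-':(47,294),'f-+':(398,212)})
d=dict(near=(369,143),neart=(373,123),pl=(141,212),right=(285,42),rightt=(289,22),nose=(141,158),mark=(119,127))
d.update({'c++':(47,177),'c+-':(165,89),'c-+':(257,245),'f++':(17,252),'f-+':(260,336)})
q=2.857
A=lambda g,ox,oy:{k:((v[0]+.5)/q-.5+ox,(v[1]+.5)/q-.5+oy) for k,v in g.items()}
ks=list(s)+list(d)
p,e,r=fit([(fs,A(s,165,142)),(fd,A(d,325,155))],[.5675,-.168,-.1,0,0,.8,.114])
print(np.round(p,4),np.round(e,4))
for k,v in zip(ks,r.reshape(-1,2)): print(k,np.round(v,1),end='; ')
m=model(p)
for k in('near','right','hub_grip','nose'):print(k,m[k].round(4))
E
python3 b.py; python3 -c "
from plant import *
s=read_state();print(s['eef_pos'],s['tcp_rot'])"; python3 -m creep '[[0,0,0,0,0,0,80]]'
```

```text
[ 0.5688 -0.1681 -0.1053  0.0021 -0.0259  0.8008  0.1152] [0.0004 0.0003 0.0033 0.0063 0.0066 0.0209 0.0007]
near [ 0.  -0.4]; neart [ 0.2 -0.1]; pf [ 0.  -0.3]; pl [-2.  -0.4]; right [ 0.1 -0.8]; rightt [0.3 0.3]; nose [0.3 2. ]; mark [ 1.8 -1.3]; c-- [-0.9 -0.2]; c-+ [ 0.  -0.5]; c++ [-1.  -0.7]; c+- [-0.2 -0.2]; f+- [-0.3 -0.7]; f-+ [ 0.3 -1.1]; near [-0.1  0.4]; neart [-0.5  0.7]; pl [ 0.7 -0.4]; right [-0.5  0. ]; rightt [-1.2  0.8]; nose [-1.6  0.4]; mark [1.8 0.8]; c++ [-0.2 -0.7]; c+- [-1.4 -0.7]; c-+ [ 0.3 -0.1]; f++ [-0.7 -0.8]; f-+ [-0.1  0.8]; near [ 0.4542 -0.156   0.119 ]
right [ 0.5568 -0.2825  0.119 ]
hub_grip [ 0.569 -0.167  0.108]
nose [ 0.6073 -0.1357  0.077 ]
[ 0.5452465  -0.27336831  0.13894192] [-1.79962881e+02  4.62571999e-02 -4.57640041e-01]
time_s: 7.7
eef_pos: [0.5454, -0.2732, 0.1396]
tcp_rot: [180.0, -0.0, -0.4]
contact_force: [-0.2, 0.7, -0.1]
finger_gap: 0.0796
gripper_force: 0.0
```

```bash
python3 -m creep '[[11.5,9.8,0,0,0,0,80],[0,0,0,0,0,0,80],[0,0,25,0,0,0,80],[0,0,25,0,0,0,80],[0,0,16,0,0,0,80],[0,0,0,0,0,0,80],[0,0,0,0,0,0,28],[0,0,0,0,0,0,28],[0,0,0,0,0,0,28],[0,0,0,0,0,0,28]]'
python3 -m creep '[[0,0,0,0,0,0,28],[0,0,0,0,0,0,28],[0,0,0,0,0,0,28],[0,0,0,0,0,0,28]]'
```

```text
time_s: 8.7
eef_pos: [0.5578, -0.2839, 0.0746]
tcp_rot: [180.0, -0.1, -0.5]
contact_force: [-0.7, 2.8, 6.7]
finger_gap: 0.0346
gripper_force: 59.3
time_s: 9.1
eef_pos: [0.5578, -0.2839, 0.0747]
tcp_rot: [180.0, -0.1, -0.5]
contact_force: [-1.2, 3.2, 7.3]
finger_gap: 0.0343
gripper_force: 59.3
```

Gripped; turn 0.5 rad anticlockwise, release, lift and look.

```bash
python3 -m creep '[[0,0,0,0,0,-0.13,28],[0,0,0,0,0,-0.13,28],[0,0,0,0,0,-0.13,28],[0,0,0,0,0,-0.12,28],[0,0,0,0,0,0,28],[0,0,0,0,0,0,28]]'
python3 -m creep '[[0,0,0,0,0,0,80],[0,0,0,0,0,0,80],[0,0,0,0,0,0,80],[0,0,0,0,0,0,80],[0,0,-33,0,0,0,80],[0,0,-33,0,0,0,80],[0,0,0,0,0,0,80],[0,0,0,0,0,0,80]]'
python3 - <<'E'
from h import *
fd=snap('side','side4');f=snap('scene','scene4')
a=fd['img'][155:275,325:465]; b=f['img'][142:262,165:305]
cv2.imwrite('pics/both4.png',np.hstack([cv2.resize(x,(400,343),interpolation=cv2.INTER_CUBIC) for x in(a,b)])[...,::-1])
E
```

```text
time_s: 9.7
eef_pos: [0.5579, -0.284, 0.0747]
tcp_rot: [179.9, -0.1, 28.8]
contact_force: [-0.6, 2.1, 7.6]
finger_gap: 0.0344
gripper_force: 59.1
time_s: 10.5
eef_pos: [0.5577, -0.2843, 0.1397]
tcp_rot: [179.9, -0.0, 28.7]
contact_force: [0.3, 0.1, -0.5]
finger_gap: 0.0796
gripper_force: 0.0
```

View pics/both4.png

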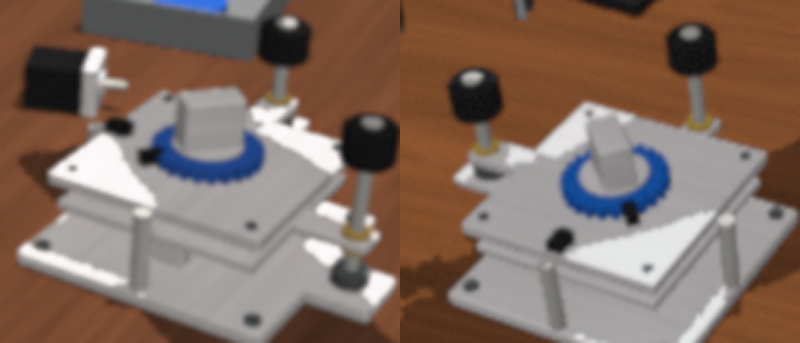

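```bash
cat > c.py <<'E'
exec(open('b.py').read().split("ks=list")[0])
g4={n:np.load(n+'4.npz') for n in('scene','side')}
obs=[]
for n,f3,D in(('scene',fs,A(s,165,142)),('side',fd,A(d,325,155))):
    P=np.float32(list(D.values())).reshape(-1,1,2)
    Q,st,er=cv2.calcOpticalFlowPyrLK(f3['img'],g4[n]['img'],P,None,winSize=(9,9))
    for k,a,b,ok in zip(D,P[:,0],Q[:,0],st[:,0]): print(k,(b-a).round(1),ok,end='; ')
    obs.append((g4[n],{k:tuple(q) for k,q in zip(D,Q[:,0])}))
p,e,r=fit(obs,[.5675,-.168,-.1,0,0,.8,.114])
print(np.round(p,4),np.round(e,4)); m=model(p); print(m['hub_grip'],m['nose'])
E
python3 c.py
```

```text
near [-0.  0.] 1; neart [-0. -0.] 1; pf [-0.1  0.1] 1; pl [-0.2  0. ] 1; right [-0.  0.] 1; rightt [ 0.  -0.2] 1; nose [-0.3 -0.5] 1; mark [-0.2 -0.1] 1; c-- [0.1 0.8] 1; c-+ [-0.1 -0.8] 1; c++ [-0.1 -1. ] 1; c+- [0.2 0.9] 1; f+- [ 0.1 -0.1] 1; f-+ [0. 0.] 1; near [0.1 0. ] 1; neart [0. 0.] 1; pl [ 0.4 -0.6] 1; right [0.3 0.5] 1; rightt [0.1 0.2] 1; nose [-0.2 -0.4] 1; mark [ 0.2 -0.2] 1; c++ [ 0.1 -1. ] 1; c+- [0.2 0.8] 1; c-+ [ 0.1 -1.1] 1; f++ [-0. -0.] 1; f-+ [-0.  0.] 1; [ 0.5687 -0.1682 -0.1064  0.0019  0.0014  0.8004  0.1152] [0.0004 0.0003 0.0034 0.0064 0.0065 0.0212 0.0007]
[ 0.56878366 -0.16827749  0.10799987] [ 0.60716727 -0.13624912  0.07798517]
```

```bash
python3 -m creep '[[22,-31.6,0,0,0,0,80],[22,-31.6,0,0,0,0,80],[22,-31.6,0,0,0,0,80],[0,0,0,0,0,-0.097,80],[0,0,0,0,0,-0.097,80],[0,0,0,0,0,0,80],[0,0,0,0,0,0,80],[0,0,0,0,0,0,80]]'
```

```text
time_s: 11.4
eef_pos: [0.5694, -0.1693, 0.1386]
tcp_rot: [-180.0, 0.0, 39.7]
contact_force: [0.7, 0.3, -0.2]
finger_gap: 0.0798
gripper_force: 0.0
```

```bash
python3 -m creep '[[0,0,25,0,0,0,80],[0,0,25,0,0,0,80],[0,0,22,0,0,0,80],[0,0,0,0,0,0,80]]'
python3 -m creep '[[0,0,0,0,0,0,15],[0,0,0,0,0,0,15],[0,0,0,0,0,0,15],[0,0,0,0,0,0,15],[0,0,0,0,0,0,15],[0,0,0,0,0,0,15],[0,0,0,0,0,0,15],[0,0,0,0,0,0,15],[0,0,0,0,0,0,15]]'
```

```text
time_s: 11.8
eef_pos: [0.5678, -0.1687, 0.0642]
tcp_rot: [-179.7, 0.1, 39.8]
contact_force: [0.4, 0.8, 0.7]
finger_gap: 0.0802
gripper_force: 0.0
time_s: 12.7
eef_pos: [0.5702, -0.1696, 0.0683]
tcp_rot: [179.9, -0.0, 39.9]
contact_force: [-0.3, -1.4, 6.5]
finger_gap: 0.0228
gripper_force: 58.8
```

```bash
python3 -m creep '[[0,0,0,0,0,0.133,15],[0,0,0,0,0,0.133,15],[0,0,0,0,0,0.133,15],[0,0,0,0,0,0.133,15],[0,0,0,0,0,0.133,15],[0,0,0,0,0,0.135,15],[0,0,0,0,0,0,15],[0,0,0,0,0,0,15]]'
python3 -m creep '[[0,0,0,0,0,0,80],[0,0,0,0,0,0,80],[0,0,0,0,0,0,80],[0,0,0,0,0,0,80],[0,0,-33,0,0,0,80],[0,0,-33,0,0,0,80],[0,0,-40,0,0,0,80],[0,0,-40,0,0,0,80],[0,0,0,0,0,0,80]]'
python3 - <<'E'
from h import *
fd=snap('side','side5');f=snap('scene','scene5')
a=fd['img'][155:275,325:465]; b=f['img'][142:262,165:305]
cv2.imwrite('pics/both5.png',np.hstack([cv2.resize(x,(400,343),interpolation=cv2.INTER_CUBIC) for x in(a,b)])[...,::-1])
E
```

```text
time_s: 13.5
eef_pos: [0.5703, -0.1698, 0.0683]
tcp_rot: [179.9, -0.1, -6.0]
contact_force: [-0.1, -1.0, 5.9]
finger_gap: 0.0227
gripper_force: 58.9
time_s: 14.4
eef_pos: [0.5714, -0.1699, 0.2186]
tcp_rot: [179.8, -0.5, -6.0]
contact_force: [0.4, -0.7, -0.4]
finger_gap: 0.0803
gripper_force: 0.0
```

View pics/both5.png

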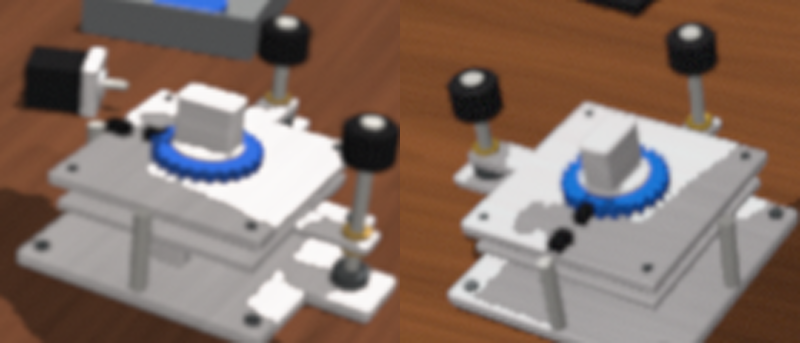

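The nose at (584,214) lies on the line from the hub centre (613,185) to the pointer (560,240). The platform corners are unchanged, its top looks flush with the posts, and the gripper is clear above.

```bash
python3 - <<'E'
from fit import *
q=2.857
p=np.array([.5687,-.1682,-.1064,.0019,.0014,0,.1152])
for n,ox,oy,uv in(('scene',165,142,(182,216)),('side',325,155,(147,132))):
    f=np.load(n+'5.npz'); m=model(p); u=(proj(f,[m['nose'],m['mark'],m['c++'],m['c+-'],m['c-+']])-[ox,oy]+.5)*q-.5; print(n,u.round(0).tolist())
E
python3 -c "
from plant import job_done
print(job_done())"
```

```text
scene [[177.0, 220.0], [164.0, 235.0], [253.0, 284.0], [60.0, 222.0], [368.0, 151.0]]
side [[144.0, 132.0], [125.0, 129.0], [47.0, 172.0], [161.0, 89.0], [258.0, 242.0]]
the job is handed in; nothing more can be done
None
```

I handed the job in at about 14.5 s of the 58 s allowed, with no verdict returned. By my camera fit the platform was within about 0.003 rad of level (fit uncertainty about 0.006 rad) before I turned the coupling, and its corners looked unchanged afterwards. The nose lines up with the pointer in the last pictures, the gripper was clear, and I never touched the jar, motor or screwdriver.

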